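# Rock a stuck tube block out of a dry block heater with its lifting handle

## Robot

A 6-joint arm with a two-finger parallel gripper is mounted at the origin on the work surface. World frame = base frame: x ahead of the robot, y to its left, z up, the work surface at z = 0. Lengths are in m, angles in rad, forces in N, time in s.
With the tool pointing down it reaches from about 0.3 to 0.875 m from the base axis. Payload 6.4 kg.
Tool frame: the origin (TCP) lies on the centre line of the jaws, within the pads' length; the fingertips stand 25 mm ahead of it and the grasp point (between the pads) lies 6 mm ahead of it (ctrl.tip_reach is the distance from the TCP to the fingertips, in m); z points along the fingers, y is the line along which they close (so a half turn about z gives the same grasp; the last joint's range is limited). The gripper opens to 85 mm and grips with 20 to 120 N. Pads are 22 mm wide; open, the fingers measure 114 mm over their backs; the gripper's body (76 mm by 85 mm) begins 54 mm behind the grasp point. The pads swing forward as they close: fully open they stand 13 mm farther back than shut.
Start: joints at [-1.38, 0.181, 1.607, -0, 1.354, -0.206], TCP at [0.222, -0.53, 0.256] pointing down, gripper open.
Joint ranges: [-2.99, 2.99], [-0.89, 2.07], [0.3, 2.58], [-1.14, 4.28], [0, 2.63], [-3.12, 3.12]. Speed limits (rad/s): [2.57, 2.57, 3.01, 3.14, 3.14, 3.14].

## Interface

Orientations are given as a unit quaternion [w, x, y, z].
In Python, from bench import ctrl gives the robot as it stands.
- The arm moves only by the tool servo_tool, never from a script. Its argument "motion" is a list that holds one entry, the list of rows, each a list of 5 numbers: the shift along the tool's x, y, z in cm, then the turn about the tool's z in degrees, then the closure, from -1 (fully open) to 1 (shut). In form: [[[dx, dy, dz, twist, claw], ...]]. A call has 1 to 5 rows; each row is the pose to reach, as a shift and turn from the pose commanded when the call began, along the tool's axes at that moment; what a row does not reach only later rows make up. A row lasts 1/10 s, in which the tool goes at most 50 mm and 8.59 degrees, less where a joint would pass 70% of its speed; a pose out of reach is approached as far as the arm can. A call with a gripper value outside its range is refused whole. The fingers move at their own pace and stop on an object; the grip force is fixed at half the most. Time passes only in rows, so rows that repeat a pose let the fingers close. It gives the time, the measured TCP pose, the force, the opening and the grip force at its end, in the units of the state.
- ctrl.get_obs(): the state, without advancing time (a new reading comes with each control period).
- ctrl.camera(name): name is "scene" or "top" or "wrist"; returns a dict with "pixels" (480x640x3 uint8, red, green, blue), "depth" (480x640 float32, m along the optical axis (not along the pixel's ray), 0 where there is no reading), "fx", "fy", "cx", "cy" (pixels), "R" (3x3) and "t" (3): a world point X has camera coordinates R X + t; the wrist camera has in their place "hand_eye" (4x4, takes a point from camera to tool coordinates, whose origin is the TCP and whose axes are the flange's). Camera axes: x right, y down, z forward; pixel columns grow to the right and rows downward; lengths in m; the calibration is good to about 2 mm. The wrist camera is an equidistant fisheye: a pixel r from the principal point sees the ray r / f radians off the axis. A picture is of the moment at which its call begins: read the wrist's pose just before it.
- ctrl.hand_in(): hands the job in; it is judged then, once.
The state is a dict: "time_s": time; "q": joint angles; "dq": joint speeds; "joint_efforts": joint torques, N m; "eef_pos": TCP position; "eef_rot": TCP orientation; "wrist_force": force on the tool from outside, world axes, zero at the start; "torque": the same for the moment, N m; "opening": opening from 0.0 (shut) to 1.0 (fully open); "grasp_force": force on a finger pad.
Only numpy, scipy, OpenCV 4.12 (cv2) and the standard library are available. Lean on these libraries where they do the work, as an engineer would, in place of code of your own. Each camera call takes 0.05 s, during which the arm holds its last target. There are 200 camera calls.

## Task

The aluminium tube block has stuck in the well of the little dry block heater. Fit the square-bored T-handle fully down over the block's diagonal square stud, turn it an eighth of a turn to lock it, then rock the block end to end, tipping it clearly both ways to and fro at least twice, until it works free of the springs, without lifting the heater off the bench or dragging it about and without the gripper itself touching the block. Finish while holding the block by the handle, still and upright, just clear above its well; do not put it down or let go, and leave the other things on the bench where they are.

Things in the scene. Friction and masses are not known exactly. Their poses are not given: they have to be found in the camera images.
- heater: Dry block heater, white over blue, 1.8 kg, standing loose on rubber feet. Origin on the bench under the centre of its well; z up, -x towards its sloping black control panel (case x = -100 to +55, y = -110 to +110, rim at z = 80 mm), y along the well's long side. Tipping the block end to end about its middle puts no pull on the heater; raising it a few mm with each swing walks it out
- well_mouth (a point): Centre of the well's mouth, level with the rim, 80 mm above the bench. The well is 69 mm (heater x) by 104 mm (heater y) and 38 mm deep
- well_floor (a point): Centre of the well's floor, 42 mm above the bench. In each y end of the well a bowed leaf spring presses on the block's end face 22 mm above this floor with about 18 N (1.5 N/mm): friction about 11 N each. Both together hold more than the heater weighs, so a straight pull only lifts the heater along. The block is free of the springs once it has risen some 25 mm
- block: The aluminium tube block, 64 (x) x 96 (y) x 46 mm, about 0.5 kg, three black tube holes along each short end. Origin at the centre of its underside, axes as the heater's. It starts on the well floor with its top 8 mm above the rim. Play in the well: 2.5 mm each side in x, 4 mm each end in y (taken up by the springs)
- block_top (a point): Centre of the block's top face, 46 mm above its underside: the foot of the stud
- stud_top (a point): Top centre of the block's stud, 19.5 mm above the top face: a round steel neck, diameter 30 mm, 9.5 mm high, under a brass head 30 mm square, 10 mm high (its top 6 mm tapered to 24 mm square). The head's sides stand at 45 degrees to the block's sides
- handle: T lifting handle, 66 mm high, 0.2 kg, upright on the bench. Origin at the centre of its underside, z up. A steel foot 60 mm square and 26 mm high with a 33 mm square bore (sides parallel to the foot's) through its 7 mm bottom plate into a hollow 50 mm square, 14 mm high; a neck of diameter 14 mm, 20 mm high; a blue crossbar along x, 80 long, 18 wide, 20 mm high
- handle_bore (a point): Centre of the bore's mouth, at the handle's origin. With the foot at 45 degrees to the block the plate drops over the stud's head and the foot rests on the block's top. Turned 45 degrees either way, the head's corners catch above the plate, with 2.5 mm play up and down (about 3 degrees of tilt)
- handle_bar (a point): Centre of the crossbar, 56 mm above the handle's underside: where to grip, fingers closing along the handle's y. Locked with the crossbar across the block (along the block's x, either way round), the fingers close along the block's y and can tip it end to end
- reagent: Bystander: amber bottle, 56 mm diameter, 100 mm high
- beaker: Bystander: glass beaker, 60 mm diameter, 75 mm high
- vial_rack: Bystander: white rack with vials, 70 x 110 mm, 60 mm high
- spare_block: Bystander: spare aluminium block without a stud, six large holes, 64 x 96 x 46 mm
- multimeter: Bystander: orange multimeter, 140 x 75 x 32 mm
- screwdriver: Bystander: screwdriver lying on the bench
- syringe: Bystander: syringe lying on the bench, 155 mm long

How it is judged:
On the way, in this order (a step that is already met when the one before it is completed fails the run):
1. the handle is fully down on the stud and turned to lock, square with the block (distance between handle and block_top below 0.005 m and (angle between the x axis of handle and the x axis of block, either way round below 0.25 rad or angle between the x axis of handle and the y axis of block, either way round below 0.25 rad)), for 0.1 s.
2. the block is tipped once towards the heater's +y end (angle between the z axis of block and the z axis of heater, either way round above 0.04 rad and y of stud_top in the frame of heater above 0.001 m), for 0.05 s.
3. the block is tipped back towards the heater's -y end (angle between the z axis of block and the z axis of heater, either way round above 0.04 rad and y of stud_top in the frame of heater below -0.001 m), for 0.05 s.
4. the block is tipped again towards the heater's +y end (all of step 2), for 0.05 s.
At the end, for the whole second after the job is handed in: The block hangs still from the handle held in the fingers, touching nothing else, upright within 0.2 rad, its underside 3 to 50 mm above the rim and within 40 mm of the well's centre sideways; the heater stands flat on the bench, within 30 mm of where it was (z of block in the frame of heater between 0.083 and 0.13 m and horizontal distance between block and well_mouth below 0.04 m and angle between block's own z axis and vertical below 0.2 rad and linear speed of block below 0.02 m/s and contact force between each of block, handle and heater below 0.2 N and contact force between block and handle above 1 N and contact force between handle and the fingers above 2 N and contact force between block and the arm below 0.5 N and height (world z) of heater below 0.004 m and angle between heater's own z axis and vertical below 0.03 rad and distance of heater from where it was at the start of the episode below 0.03 m); the arm keeps its last pose, push and grip.
It fails at once if the heater is lifted off the bench (its underside centre more than 8 mm up) or dragged more than 30 mm (height (world z) of heater above 0.008 m or distance of heater from where it was at the start of the episode above 0.03 m).
It fails at once if the robot touches the block itself (contact force between any of the fingers, the arm and block above 1 N).
It fails at once if a bystander (bottle, beaker, vial rack, spare block, multimeter, screwdriver, syringe) is moved more than 30 mm (distance of any of reagent, beaker, vial_rack, spare_block, multimeter, screwdriver, syringe from where it was at the start of the episode above 0.03 m).
It also fails if it takes over 58 s, if anything falls off the work surface, if the arm or the gripper's body presses on something with over 40 N, if the wrist force passes 120 N, or if a joint passes its speed limit or range.

## Working session

There is one attempt and no reset: what is moved stays moved. The work goes in short steps, Python scripts to look and compute and a tool call to move; the robot and the scene stay as the last step left them, time stands still between calls to the robot, and variables do not carry over. Pictures are saved under pics/ and viewed, at most 10 in all, crops included, and the job is handed in when it is done.

Besides the shell and the picture viewer there is one more tool, called after "Call:" as name(argument=value, ...) on one line, values as JSON. servo_tool: Moves the arm, as the interface text tells. Its arguments: {"type":"object","properties":{"motion":{"type":"array"}},"required":["motion"]}

```bash
mkdir -p pics
cat > h.py <<'E'
import numpy as np,cv2
from bench import ctrl
def snap(n,f):
    c=ctrl.camera(n); cv2.imwrite('pics/'+f+'.png',c['pixels'][:,:,::-1]); np.savez('pics/'+f+'.npz',**c); return c
def pts(c):
    v,u=np.mgrid[:480,:640]; d=c['depth']
    P=np.stack([(u-c['cx'])/c['fx']*d,(v-c['cy'])/c['fy']*d,d],-1)
    W=(P-c['t'])@c['R']; W[d==0]=np.nan
    return W
E
python3 - <<'E'
from h import *
o=ctrl.get_obs();print(o['eef_pos'],o['eef_rot'],o['wrist_force'],o['time_s'])
a=snap('top','top1');b=snap('scene','sc1')
print(a['R'],a['t'],a['fx'])
E
```

```text
[ 0.22213016 -0.52981475  0.25539533] [-8.71493478e-04  9.80385683e-01  1.97086664e-01  1.53360868e-05] [ 0.04118766 -0.0026421   0.21504153] 0.0
[[ 0.00203324 -0.99949937 -0.03157321]
 [-0.9941372   0.00139298 -0.10811703]
 [ 0.10810689  0.03160793 -0.99363667]] [0.03163448 0.52664006 1.09370223] 460.3470380799491
```

View pics/top1.png

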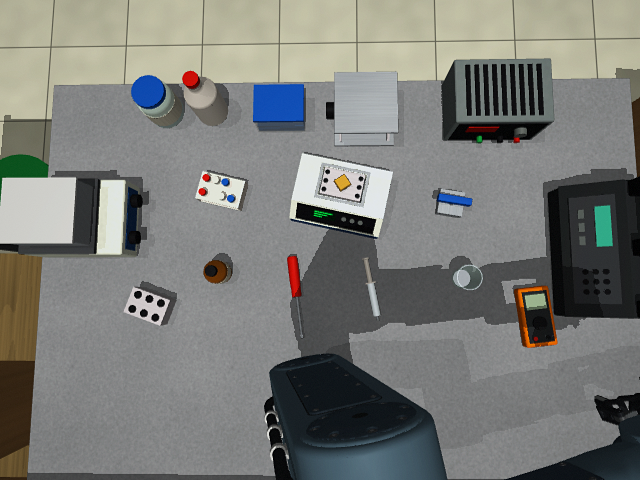

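View pics/sc1.png

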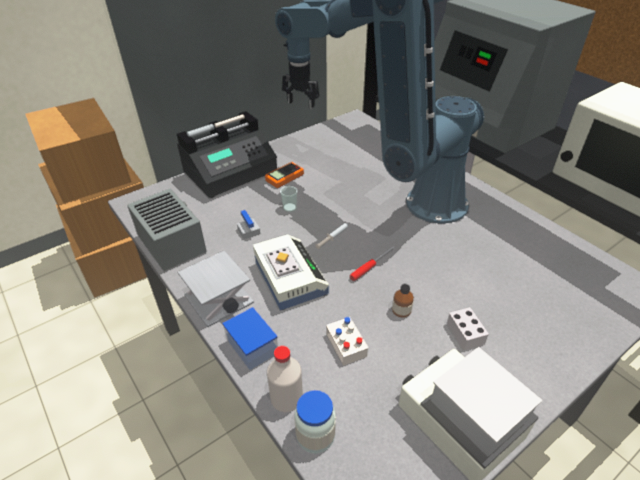

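The top view shows the heater at about (342,195) with the brass stud at (343,183), and the handle at (453,202) with its blue bar. The path between them is free. Next I'll measure both using depth.

Run:
```python
from h import *
c=dict(np.load('pics/top1.npz')); W=pts(c); im=c['pixels'].astype(int)
def rect(name,m,zc=None):
    P=W[m]; r=cv2.minAreaRect((P[:,:2]*1000).astype(np.float32)); print(name,m.sum(),r,'z',np.nanmedian(P[:,2]))
v,u=np.mgrid[:480,:640]
box=lambda a,b,cc,d:(u>a)&(u<b)&(v>cc)&(v<d)
R,G,B=im[...,0],im[...,1],im[...,2]
h=box(425,485,180,225)
rect('bar',h&(W[...,2]>.055)); rect('bar blue',h&(B>R+50))
rect('foot',h&(W[...,2]>.018)&(W[...,2]<.035))
s=box(325,362,165,200)
rect('stud',s&(R>B+60)&(W[...,2]>.1)); 
t=box(285,398,145,245)
rect('blocktop',t&(W[...,2]>.0845)&(W[...,2]<.095)); rect('heater rim',t&(W[...,2]>.074))
rect('heater all',t&(W[...,2]>.03))
print(np.round(W[150:215:4,343,2],3)); print(np.round(W[202,430:480:3,2],3))
i=cv2.resize(c['pixels'][140:250,280:490,::-1],None,fx=3.8,fy=3.8,interpolation=cv2.INTER_CUBIC);cv2.imwrite('pics/crop1.png',i)
```

```text
bar 280 ((620.833984375, -279.3013916015625), (78.96409606933594, 19.3981876373291), 80.61043548583984) z 0.06454867917117066
bar blue 283 ((624.9148559570312, -280.1523742675781), (78.96503448486328, 27.997703552246094), 79.15594482421875) z 0.0645420355255407
foot 398 ((620.5536499023438, -279.4971008300781), (61.00417709350586, 60.647796630859375), 80.63348388671875) z 0.025100842790010493
stud 150 ((653.6915893554688, -13.216711044311523), (28.42776870727539, 28.580612182617188), 31.60049057006836) z 0.10667970047908042
blocktop 901 ((650.6722412109375, -5.502410888671875), (181.07432556152344, 93.04226684570312), 76.51988983154297) z 0.08756551979809638
heater rim 4634 ((644.2864379882812, -11.0823974609375), (220.26597595214844, 130.7475128173828), 77.45035552978516) z 0.08016307766109974
heater all 6264 ((631.85302734375, -8.747344970703125), (220.9595489501953, 156.37803649902344), 77.5649185180664) z 0.07891196687835134
[-0.005  0.001  0.001  0.08   0.082  0.08   0.088  0.105  0.106  0.109
  0.087  0.088  0.083  0.08   0.08   0.081  0.073]
[ 0.005 -0.     0.001  0.024  0.05   0.052  0.061  0.064  0.063  0.067
  0.069  0.063  0.062  0.067 -0.001 -0.001 -0.004]
```

View pics/crop1.png

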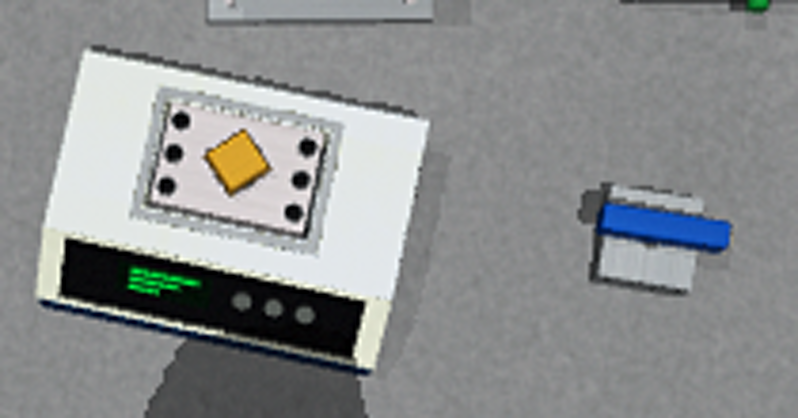

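```bash
cat >> h.py <<'E'
from scipy.spatial.transform import Rotation as Ro
def go(p,yaw):
    o=ctrl.get_obs(); w,x,y,z=o['eef_rot']; R=Ro.from_quat([x,y,z,w]).as_matrix()
    cur=np.degrees(np.arctan2(R[1,0],R[0,0]))
    print('cm',np.round(R.T@(np.array(p)-o['eef_pos'])*100,2),'twist',round((cur-yaw+180)%360-180,2),'yaw',round(cur,2),'tilt',np.round(np.degrees(R[:2,2]),2),'pos',np.round(o['eef_pos'],4),'F',np.round(o['wrist_force'],1),'M',np.round(o['torque'],2),'op',o['opening'],'g',o['grasp_force'],'t',o['time_s'])
E
python3 -c "
from h import *
go([.6207,-.2794,.15],80.6)"
```

```text
cm [46.43 -7.68 10.58] twist -57.87 yaw 22.73 tilt [-0.02  0.09] pos [ 0.2221 -0.5299  0.2555] F [-0.8  0.6  0.5] M [ 0.02  0.01 -0.04] op 1.0013902508234584 g 0.0 t 0.1
```

Call:
servo_tool(motion=[[[46.4,-7.7,2,-57.9,-1],[46.4,-7.7,2,-57.9,-1],[46.4,-7.7,2,-57.9,-1],[46.4,-7.7,2,-57.9,-1],[46.4,-7.7,2,-57.9,-1]]])

```text
time_s: 0.6
eef_pos: [0.435, -0.3959, 0.2452]
eef_rot: [-0.0, 0.838, 0.545, -0.0]
wrist_force: [0.1, -1.3, -1.0]
opening: 1.002
grasp_force: 0.0
```

```bash
python3 -c "
from h import *
go([.6207,-.2794,.15],80.6)"
```

```text
cm [18.19 12.25  9.52] twist -14.55 yaw 66.05 tilt [-0.02  0.02] pos [ 0.435  -0.3959  0.2452] F [ 0.1 -1.3 -1. ] M [-0.04  0.02  0.03] op 1.002130342807587 g 0.0 t 0.6
```

Call:
servo_tool(motion=[[[18.2,12.3,9.5,-14.5,-1],[18.2,12.3,9.5,-14.5,-1],[18.2,12.3,9.5,-14.5,-1],[18.2,12.3,9.5,-14.5,-1],[18.2,12.3,9.5,-14.5,-1]]])

```text
time_s: 1.1
eef_pos: [0.622, -0.2797, 0.1486]
eef_rot: [-0.001, 0.764, 0.645, -0.0]
wrist_force: [0.8, -0.1, 0.3]
opening: 1.0
grasp_force: 0.0
```

```bash
python3 -c "
from h import *
go([.6207,-.2794,.062],80.6)
c=snap('wrist','w1');print(c['fx'],c['cx'],c['cy'],c['hand_eye'])"
```

```text
cm [ 0.   -0.12  8.66] twist -0.32 yaw 80.28 tilt [-0.08  0.08] pos [ 0.622  -0.2797  0.1486] F [ 0.8 -0.1  0.3] M [-0.03  0.    0.04] op 1.0003598532698859 g 0.0 t 1.1
371.64829954431775 317.25458030043524 243.9738867956405 [[-9.92312117e-06 -9.47333348e-01 -3.20249166e-01  8.20537112e-02]
 [ 9.99999916e-01 -1.40723235e-04  3.85289663e-04  1.63898448e-04]
 [-4.10064245e-04 -3.20249135e-01  9.47333269e-01 -1.16780574e-01]
 [ 0.00000000e+00  0.00000000e+00  0.00000000e+00  1.00000000e+00]]
```

View pics/w1.png

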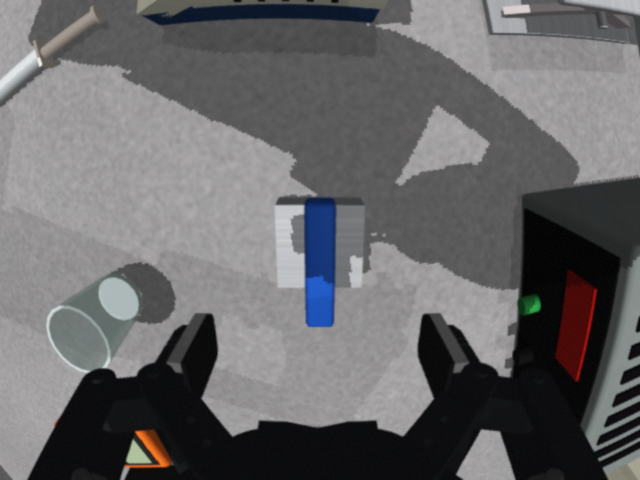

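The wrist view shows the bar centred between the fingers, at column 320 and rows 198–326. I'll take its centre from the wrist depth image.

```bash
cat >> h.py <<'E'
def wpts(c):
    v,u=np.mgrid[:480,:640]; x=(u-c['cx']);y=(v-c['cy']); r=np.hypot(x,y)+1e-9; th=r/c['fx']; d=c['depth']
    P=np.stack([x/r*np.tan(th)*d,y/r*np.tan(th)*d,d],-1); H=c['hand_eye']
    T=P@H[:3,:3].T+H[:3,3]; T[d==0]=np.nan; return T
def rect(n,P):
    print(n,len(P),cv2.minAreaRect((P[:,:2]*1000).astype(np.float32)),np.nanmedian(P[:,2]))
E
python3 - <<'E'
from h import *
c=dict(np.load('pics/w1.npz'));T=wpts(c);im=c['pixels'].astype(int)
v,u=np.mgrid[:480,:640]
m=(im[...,2]>im[...,0]+50)&(u>290)&(u<350)&(v>180)&(v<340)
z=np.nanmedian(T[m][:,2]);print(z); rect('bar',T[m&(abs(T[...,2]-z)<.006)])
m=(u>250)&(u<390)&(v>170)&(v<310)&(abs(T[...,2]-z-.04)<.006); rect('foot',T[m])
E
```

```text
0.08367301950906353
bar 3626 ((-1.5264739990234375, 1.5291743278503418), (80.01630401611328, 17.309879302978516), 0.03163626417517662) 0.08365511539927718
foot 4698 ((-1.694488525390625, 1.68792724609375), (60.64194869995117, 61.08806610107422), 89.86560821533203) 0.12347761209820432
```

Call:
servo_tool(motion=[[[-0.1,0.1,4,0,-1],[-0.1,0.1,7,0,-1],[-0.1,0.1,8.6,0,-1],[-0.1,0.1,8.6,0,-1],[-0.1,0.1,8.6,0,0]]])

```text
time_s: 1.65
eef_pos: [0.6218, -0.2838, 0.0654]
eef_rot: [0.0, 0.765, 0.644, 0.0]
wrist_force: [0.0, 1.1, 0.3]
opening: 0.858
grasp_force: 0.0
```

Call:
servo_tool(motion=[[[0,0,0,0,0.5],[0,0,0,0,1],[0,0,0,0,1],[0,0,0,0,1],[0,0,0,0,1]]])

```text
time_s: 2.15
eef_pos: [0.6221, -0.2837, 0.0658]
eef_rot: [0.001, 0.765, 0.644, 0.0]
wrist_force: [-0.2, -0.6, 4.4]
opening: 0.2
grasp_force: 60.1
```

Call:
servo_tool(motion=[[[0,0,-3,0,1],[0,0,-7,0,1],[0,0,-11,0,1],[0,0,-12,0,1],[0,0,-12,0,1]]])

```text
time_s: 2.65
eef_pos: [0.6223, -0.2838, 0.1866]
eef_rot: [0.002, 0.765, 0.644, 0.0]
wrist_force: [0.8, -0.6, -2.5]
opening: 0.198
grasp_force: 59.4
```

```bash
python3 -c "
from h import *
go([.6537-.08,-.0132,.21],122.4)"
```

```text
cm [25.84 -9.39 -2.41] twist -42.19 yaw 80.21 tilt [ 0.18 -0.12] pos [ 0.6223 -0.2838  0.1866] F [ 0.8 -0.6 -2.5] M [-0.07  0.02  0.05] op 0.19846464963167287 g 59.367663860321045 t 2.65
```

```bash
python3 -c "
from h import *
go([.6966,-.0807,.2],122.4)"
```

```text
cm [21.28  3.87 -1.36] twist -42.19 yaw 80.21 tilt [ 0.18 -0.12] pos [ 0.6223 -0.2838  0.1866] F [ 0.8 -0.6 -2.5] M [-0.07  0.02  0.05] op 0.19846464963167287 g 59.367663860321045 t 2.65
```

Call:
servo_tool(motion=[[[0,0,-1.4,-8,1],[5,1,-1.4,-16,1],[10,2,-1.4,-24,1],[15,3,-1.4,-32,1],[19,3.5,-1.4,-40,1]]])

```text
time_s: 3.15
eef_pos: [0.6873, -0.0993, 0.1947]
eef_rot: [-0.003, 0.496, 0.868, -0.0]
wrist_force: [-0.0, -0.7, -2.5]
opening: 0.201
grasp_force: 59.2
```

```bash
python3 -c "
from h import *
go([.6966,-.0807,.2],122.4)"
```

```text
cm [ 1.13  1.74 -0.53] twist -1.85 yaw 120.55 tilt [-0.29  0.12] pos [ 0.6873 -0.0993  0.1947] F [-0.  -0.7 -2.5] M [-0.05 -0.    0.02] op 0.2008034732945679 g 59.22285318374634 t 3.15
```

Call:
servo_tool(motion=[[[1.1,1.7,-0.5,-2,1],[1.1,1.7,-0.5,-2,1],[1.1,1.7,-0.5,-2,1]]])

```text
time_s: 3.45
eef_pos: [0.6967, -0.084, 0.2016]
eef_rot: [-0.001, 0.484, 0.875, -0.001]
wrist_force: [0.3, 0.5, -2.0]
opening: 0.199
grasp_force: 59.2
```

```bash
python3 -c "
from h import *
go([.6966,-.0807,.2],122.4)
c=snap('wrist','w2')
T=wpts(c);im=c['pixels'].astype(int);R,B=im[...,0],im[...,2]
v,u=np.mgrid[:480,:640]
m=(R>B+70)&(T[...,2]>.08)&(T[...,2]<.105);
print(m.sum(),np.where(m.any(0))[0][[0,-1]],np.where(m.any(1))[0][[0,-1]])
rect('stud',T[m])
"
```

```text
cm [0.29 0.17 0.16] twist -0.23 yaw 122.17 tilt [-0.17  0.  ] pos [ 0.6967 -0.084   0.2016] F [ 0.3  0.5 -2. ] M [-0.03 -0.01 -0.  ] op 0.19890196705093113 g 59.24387812614441 t 3.45
2247 [298 346] [103 150]
stud 2247 ((79.99922180175781, 2.7343177795410156), (27.334182739257812, 27.351919174194336), 89.49103546142578) 0.09521506758171941
```

View pics/w2.png

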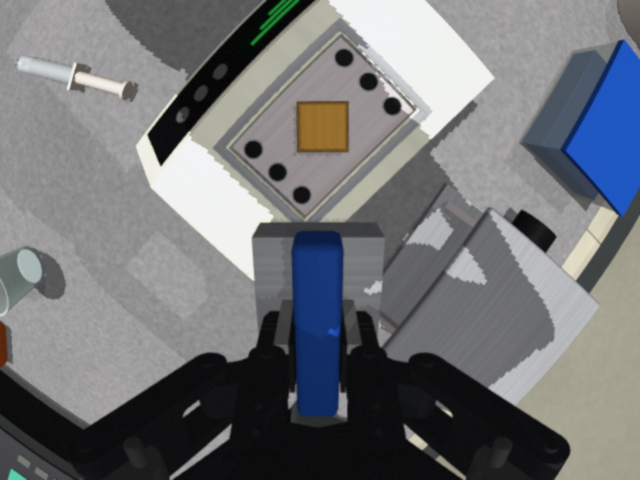

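The picture shows the stud square with the tool at (322,126), ahead of the held handle, whose bar spans columns 293–343. Next I'll measure the handle's offset in the hand.

Run:
```python
from h import *
c=dict(np.load('pics/w2.npz'));T=wpts(c);im=c['pixels'].astype(int)
v,u=np.mgrid[:480,:640]
m=(im[...,2]>im[...,0]+50)&(u>285)&(u<350)&(v>220)&(v<425)
z=np.nanmedian(T[m][:,2]);rect('bar',T[m&(abs(T[...,2]-z)<.004)])
m=(u>240)&(u<395)&(v>228)&(v<300)&(abs(T[...,2]-z-.04)<.006)
P=T[m]*1000;print('foot',len(P),np.nanpercentile(P,[0.5,99.5],axis=0))
```

```text
bar 7809 ((2.687793731689453, -0.09734725952148438), (17.48259735107422, 79.6238784790039), 89.88360595703125) 0.0007593717052705035
foot 5309 [[  1.06548632 -29.8544416   39.02882169]
 [ 32.53451875  29.83229334  46.22589891]]
```

Call:
servo_tool(motion=[[[4,0.2,0,0,1],[7.5,0.3,0,0,1],[7.5,0.3,0,0,1],[7.5,0.3,0,0,1]]])

```text
time_s: 3.9
eef_pos: [0.6595, -0.0201, 0.2034]
eef_rot: [-0.0, 0.484, 0.875, -0.0]
wrist_force: [1.1, -0.8, -1.4]
opening: 0.199
grasp_force: 59.3
```

```bash
python3 -c "
from h import *
import math
a=math.radians(122.17);x=np.array([math.cos(a),math.sin(a)]);y=np.array([math.sin(a),-math.cos(a)])
p=np.array([.6967,-.084])+.0774*x+.0027*y;print(p)
go([*p,.1536],122.4)"
```

```text
[ 0.65777515 -0.01704549]
cm [0.35 0.01 4.98] twist -0.28 yaw 122.12 tilt [-0.02 -0.03] pos [ 0.6595 -0.0201  0.2034] F [ 1.1 -0.8 -1.4] M [-0.   -0.06 -0.02] op 0.19917102661388278 g 59.28268074989319 t 3.9
```

Call:
servo_tool(motion=[[[0.3,0,1,0,1],[0.3,0,2.5,0,1],[0.3,0,2.5,0,1],[0.3,0,2.5,0,1]]])

```text
time_s: 4.3
eef_pos: [0.6578, -0.0168, 0.177]
eef_rot: [-0.001, 0.484, 0.875, -0.0]
wrist_force: [-0.1, 0.3, -1.7]
opening: 0.197
grasp_force: 59.2
```

```bash
python3 -c "
from h import *
go([.6578,-.0170,.1536],122.4)"
```

```text
cm [-0.02 -0.01  2.34] twist -0.24 yaw 122.16 tilt [-0.15  0.03] pos [ 0.6578 -0.0168  0.177 ] F [-0.1  0.3 -1.7] M [-0.01  0.07  0.01] op 0.19694629243063747 g 59.206185936927795 t 4.3
```

Call:
servo_tool(motion=[[[0,0,0.5,0,1],[0,0,1,0,1],[0,0,1.5,0,1],[0,0,1.9,0,1],[0,0,2.1,0,1]]])

```text
time_s: 4.8
eef_pos: [0.6582, -0.0162, 0.157]
eef_rot: [-0.0, 0.483, 0.876, -0.0]
wrist_force: [-0.5, -0.0, -1.5]
opening: 0.198
grasp_force: 59.4
```

```bash
python3 -c "
from h import *
go([.6578,-.0170,.1536],122.4)"
```

```text
cm [-0.05 -0.07  0.34] twist -0.19 yaw 122.21 tilt [-0.04  0.01] pos [ 0.6582 -0.0162  0.157 ] F [-0.5 -0.  -1.5] M [ 0.02  0.01 -0.01] op 0.1982711523526516 g 59.369401931762695 t 4.8
```

Call:
servo_tool(motion=[[[0,0,0.2,0,1],[0,0,0.3,0,1],[0,0,0.3,0,1]]])

```text
time_s: 5.1
eef_pos: [0.6584, -0.0163, 0.1546]
eef_rot: [-0.0, 0.483, 0.876, 0.0]
wrist_force: [-0.0, -0.3, -2.5]
opening: 0.196
grasp_force: 59.4
```

```bash
python3 -c "
from h import *
go([.6578,-.0170,.1536],77.4)"
```

```text
cm [-0.03 -0.09  0.1 ] twist 44.81 yaw 122.21 tilt [-0.  0.] pos [ 0.6584 -0.0163  0.1546] F [-0.  -0.3 -2.5] M [-0.07 -0.03  0.  ] op 0.1964963947153904 g 59.36978816986084 t 5.1
```

Call:
servo_tool(motion=[[[0,-0.04,0.05,8,1],[0,-0.07,0.05,16,1],[0.02,-0.1,0.05,24,1],[0.04,-0.14,0.05,32,1],[0.06,-0.17,0.05,40,1]]])

```text
time_s: 5.6
eef_pos: [0.6568, -0.0168, 0.1545]
eef_rot: [0.0, 0.755, 0.655, 0.0]
wrist_force: [0.5, 0.5, -2.1]
opening: 0.2
grasp_force: 59.3
```

```bash
python3 -c "
from h import *
go([.6578,-.0170,.1536],77.4)"
```

```text
cm [-0.01  0.1   0.09] twist 4.48 yaw 81.88 tilt [ 0.03 -0.01] pos [ 0.6568 -0.0168  0.1545] F [ 0.5  0.5 -2.1] M [-0.02 -0.01 -0.05] op 0.20008533365140804 g 59.29072380065918 t 5.6
```

Call:
servo_tool(motion=[[[0,0,0,4.5,1],[0,0,0,4.5,1],[0,0,0,4.5,1],[0,0,0,4.5,1]]])

```text
time_s: 6.0
eef_pos: [0.6567, -0.0167, 0.1543]
eef_rot: [0.0, 0.778, 0.628, 0.0]
wrist_force: [-0.6, 0.0, -1.9]
opening: 0.197
grasp_force: 59.3
```

Call:
servo_tool(motion=[[[0.2,0,0,0,1],[0.4,0,0,0,1],[0.6,0,0,0,1],[0.6,0,0,0,1]]])

```text
time_s: 6.4
eef_pos: [0.6575, -0.0136, 0.1541]
eef_rot: [0.001, 0.779, 0.627, -0.002]
wrist_force: [-3.6, -11.4, -1.2]
opening: 0.199
grasp_force: 59.3
```

```bash
python3 -c "
from h import *
go([.6568,-.0168,.1545],77.4)
c=snap('wrist','w3');snap('scene','s3')"
```

```text
cm [-0.32 -0.   -0.03] twist 0.32 yaw 77.72 tilt [-0.08 -0.29] pos [ 0.6575 -0.0136  0.1541] F [ -3.6 -11.4  -1.2] M [-2.08  0.69  0.08] op 0.1987282905009862 g 59.32517409324646 t 6.4
```

View pics/w3.png

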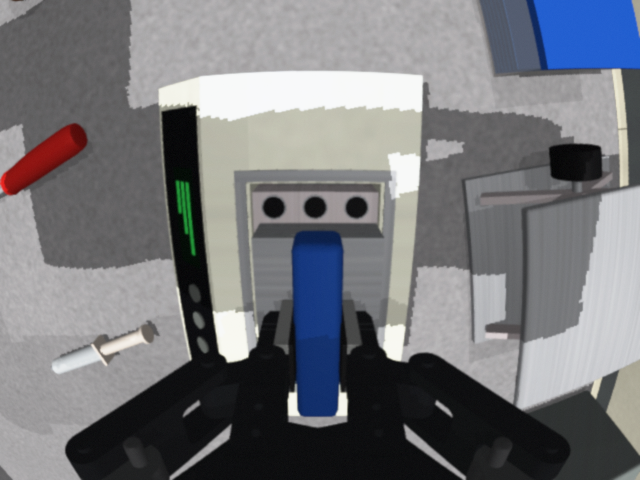

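The handle is locked and the block's +y strip with three holes (272–357,207) is visible. I'll add a tilt estimate from the depth planes.

```bash
cat >> h.py <<'E'
def tilt(name=None,c=None):
    o=ctrl.get_obs(); w,x,y,z=o['eef_rot']; Rm=Ro.from_quat([x,y,z,w]).as_matrix()
    if c is None: c=ctrl.camera('wrist')
    if name: cv2.imwrite('pics/'+name+'.png',c['pixels'][:,:,::-1])
    T=wpts(c); L=T@(Rm@np.diag([1,-1,-1])).T  # world rotated
    a=np.radians(77.4); Wd=T@Rm.T+o['eef_pos']
    d=Wd[...,:2]-np.array([.6564,-.0148]); hx=d@[np.sin(a),-np.cos(a)]; hy=d@[np.cos(a),np.sin(a)]; hz=Wd[...,2]
    im=c['pixels'].astype(int)
    def fit(m,n):
        A=np.c_[hy[m],hx[m],np.ones(m.sum())]; b=hz[m]
        for _ in range(3):
            k,*_r=np.linalg.lstsq(A,b,rcond=None); e=abs(A@k-b); g=e<max(.001,2*np.median(e)); A,b=A[g],b[g]
        print(n,len(b),'slope y',round(k[0],4),'x',round(k[1],4),'mean y,z mm',np.round([A[:,0].mean()*1e3,b.mean()*1e3],1)); return k
    sat=im.max(-1)-im.min(-1)
    fit((abs(hx)<.027)&(hy>.030)&(hy<.046)&(hz>.086)&(hz<.125)&(im.min(-1)>90)&(sat<40),'block +y')
    fit((abs(hx)<.045)&(hy>.062)&(hy<.10)&(abs(hz-.08)<.01),'rim')
    m=(im[...,2]>im[...,0]+50)&(abs(hx)<.02)&(abs(hy)<.06)&(hz>.13); fit(m,'bar')
    print('t',o['time_s'],'pos',np.round(o['eef_pos'],4),'F',np.round(o['wrist_force'],1))
E
python3 -c "
from h import *
tilt(c=dict(np.load('pics/w3.npz')))"
```

```text
block +y 1428 slope y -0.0303 x 0.0041 mean y,z mm [38.3 87.3]
rim 10994 slope y 0.0011 x 0.0 mean y,z mm [81.  79.2]
bar 6118 slope y -0.0191 x 0.0004 mean y,z mm [  7.4 153.2]
t 6.5 pos [ 0.6575 -0.0137  0.1541] F [-2.8 -9.6 -1.2]
```

Call:
servo_tool(motion=[[[0.2,0,-0.1,0,1],[0.4,0,-0.2,0,1],[0.6,0,-0.3,0,1],[0.8,0,-0.3,0,1],[0.8,0,-0.3,0,1]]])

```text
time_s: 7.0
eef_pos: [0.6585, -0.0055, 0.1558]
eef_rot: [0.001, 0.779, 0.627, -0.003]
wrist_force: [-1.3, -10.4, -7.0]
opening: 0.198
grasp_force: 58.9
```

```bash
python3 -c "
from h import *
tilt()"
```

```text
block +y 1896 slope y -2.6046 x 0.0048 mean y,z mm [ 38.2 101. ]
rim 10038 slope y -0.0192 x -0.0 mean y,z mm [81.8 79.3]
bar 6064 slope y -0.0211 x 0.0015 mean y,z mm [ 15.8 154.8]
t 7.0 pos [ 0.6585 -0.0055  0.1558] F [ -1.3 -10.4  -7. ]
```

```bash
sed -i "s/(hy>.030)&(hy<.046)&(hz>.086)&(hz<.125)/(hy>tc+.035)\&(hy<tc+.052)\&(abs(hz-zb)<.009)/; s/^    sat=/    tc=(o['eef_pos'][:2]-np.array([.6564,-.0148]))@[np.cos(a),np.sin(a)]; zb=o['eef_pos'][2]-.069\n    sat=/; s/^def tilt(name=None,c=None)/def tilt(name=None,c=None)/" h.py
python3 -c "
from h import *
tilt('w4')
snap('scene','s4')
i=cv2.imread('pics/s4.png')[200:330,220:360];a=cv2.imread('pics/sc1.png')[200:330,220:360]
j=cv2.imread('pics/w4.png')
cv2.imwrite('pics/c4.png',np.hstack([cv2.resize(i,(400,371)),cv2.resize(j,(400,371))]))"
```

```text
block +y 1280 slope y -0.0438 x 0.0034 mean y,z mm [52.2 87.1]
rim 10003 slope y -0.0185 x 0.0001 mean y,z mm [81.9 79.3]
bar 6139 slope y -0.0204 x -0.0002 mean y,z mm [ 16.  154.8]
t 7.05 pos [ 0.6586 -0.0055  0.1558] F [-1.3 -9.1 -7.6]
```

View pics/c4.png

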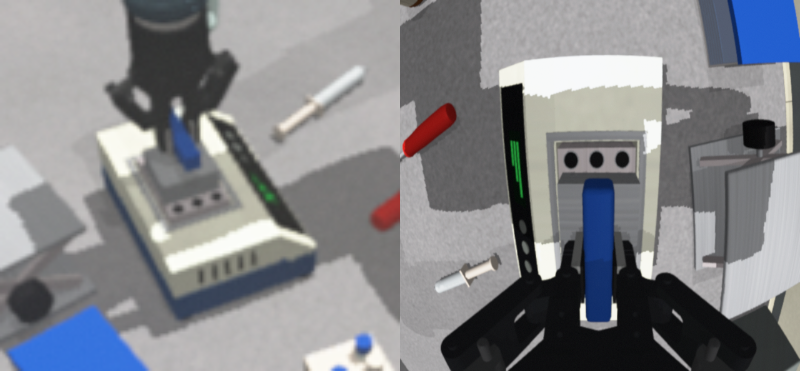

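The view confirms that the heater tips along with the block instead of the block tipping in its well, so the pads are holding the bar too stiffly. I'll go back to neutral and test a softer grip.

Call:
servo_tool(motion=[[[-0.5,0,0.2,0,1],[-1,0,0.3,0,1],[-1.4,0,0.3,0,1],[-1.4,0,0.3,0,1],[-1.4,0,0.3,0,0.65]]])

```text
time_s: 7.65
eef_pos: [0.6569, -0.0137, 0.1541]
eef_rot: [-0.002, 0.779, 0.628, 0.002]
wrist_force: [1.1, 8.4, -2.2]
opening: 0.201
grasp_force: 59.5
```

Call:
servo_tool(motion=[[[0,0,0,0,0.65],[0,0,0,0,0.65]]])

```text
time_s: 7.85
eef_pos: [0.6569, -0.0137, 0.1541]
eef_rot: [-0.002, 0.778, 0.628, 0.002]
wrist_force: [1.1, 9.5, -3.1]
opening: 0.199
grasp_force: 59.5
```

```bash
python3 -c "
from h import *
go([.6567,-.0167,.1543],77.4)
tilt()"
```

```text
cm [-0.3   0.04 -0.02] twist 0.36 yaw 77.76 tilt [0.05 0.28] pos [ 0.6569 -0.0137  0.1541] F [ 1.1  9.5 -3.1] M [ 1.72 -0.27 -0.04] op 0.19851203950285295 g 59.49862003326416 t 7.85
block +y 2061 slope y 0.0067 x 0.0024 mean y,z mm [44.2 87.2]
rim 10253 slope y -0.0135 x 0.0003 mean y,z mm [81.7 79.3]
bar 6023 slope y 0.0063 x 0.0026 mean y,z mm [  7.5 153.4]
t 7.85 pos [ 0.6569 -0.0137  0.1541] F [ 1.1  9.5 -3.1]
```

```bash
cat >> h.py <<'E'
def heater():
    v,u=np.mgrid[:480,:640]
    for c in (dict(np.load('pics/top1.npz')),ctrl.camera('top')):
        W=pts(c); m=(u>285)&(u<398)&(v>145)&(v<245)&(W[...,2]>.0765)&(W[...,2]<.0835); P=W[m]
        r=cv2.minAreaRect((P[:,:2]*1000).astype(np.float32)); a=np.radians(77.4)
        A=np.c_[P[:,:2]-r[0][0]/1e3*0-np.array([.645,-.011]),np.ones(len(P))]; k,*_=np.linalg.lstsq(A,P[:,2],rcond=None)
        print(len(P),np.round(r[0],1),np.round(r[1],1),round(r[2],2),'slope along y',round(k[:2]@[np.cos(a),np.sin(a)],4),'x',round(k[:2]@[np.sin(a),-np.cos(a)],4))
E
python3 -c "
from h import *
heater()"
```

```text
3103 [648.3 -11.9] [220.1 122.6] 77.62 slope along y 0.0002 x 0.0014
892 [645.9 -21.1] [187.4 122.1] 78.14 slope along y 0.0017 x 0.0001
```

Call:
servo_tool(motion=[[[0.3,0,0,0,1],[0.3,0,0,0,0.2],[0.3,0,0,0,0.2],[0,0,-1.4,0,0.2],[-3.7,0,-1.4,0,0.2]]])

```text
time_s: 8.45
eef_pos: [0.6507, -0.0508, 0.1714]
eef_rot: [0.001, 0.777, 0.629, 0.002]
wrist_force: [0.9, -1.6, 1.3]
opening: 0.401
grasp_force: 0.0
```

Call:
servo_tool(motion=[[[0,0,0,0,0.2],[0,0,0,0,0.2]]])

```text
time_s: 8.65
eef_pos: [0.6492, -0.0542, 0.1695]
eef_rot: [0.001, 0.779, 0.627, 0.001]
wrist_force: [1.0, -0.1, 0.1]
opening: 0.404
grasp_force: 0.0
```

```bash
cat >> h.py <<'E'
def bar(c=None):
    c=c or ctrl.camera('wrist'); T=wpts(c); im=c['pixels'].astype(int); v,u=np.mgrid[:480,:640]
    m=(im[...,2]>im[...,0]+50)&(u>280)&(u<360)&(v>100)&(abs(T[...,0])<.1)&(abs(T[...,1])<.015)
    z=np.nanmedian(T[m][:,2]); m&=abs(T[...,2]-z)<.006; P=T[m]*1000
    k=np.polyfit(P[:,0],P[:,2],1); print('bar x range',np.percentile(P[:,0],[.3,99.7]).round(1),'y',P[:,1].mean().round(1),'z(tool) at mid',np.median(P[:,2]).round(1),'slope (up towards +x)',-k[0].round(4)); return c
E
python3 -c "
from h import *
c=bar();tilt('w5',c);go([0,0,0],77.4)"
```

```text
bar x range [ 6.8 84.2] y -0.8 z(tool) at mid 16.6 slope (up towards +x) -0.0004
block +y 0 slope y 0.0 x 0.0 mean y,z mm [nan nan]
rim 8276 slope y -0.0175 x 0.0001 mean y,z mm [81.5 79. ]
bar 7448 slope y 0.0001 x -0.0001 mean y,z mm [  8.2 152.6]
t 8.7 pos [ 0.6491 -0.0534  0.1692] F [-0.   0.3  0.7]
cm [ -8.68 -64.57  16.83] twist 0.24 yaw 77.64 tilt [ 0.07 -0.  ] pos [ 0.6491 -0.0534  0.1692] F [-0.   0.3  0.7] M [-0.01  0.   -0.01] op 0.3993680534198174 g 0.0 t 8.7
  return _methods._mean(a, axis=axis, dtype=dtype,
  ret = ret.dtype.type(ret / rcount)
h.py:33: RuntimeWarning: Mean of empty slice.
  print(n,len(b),'slope y',round(k[0],4),'x',round(k[1],4),'mean y,z mm',np.round([A[:,0].mean()*1e3,b.mean()*1e3],1)); return k
```

View pics/w5.png

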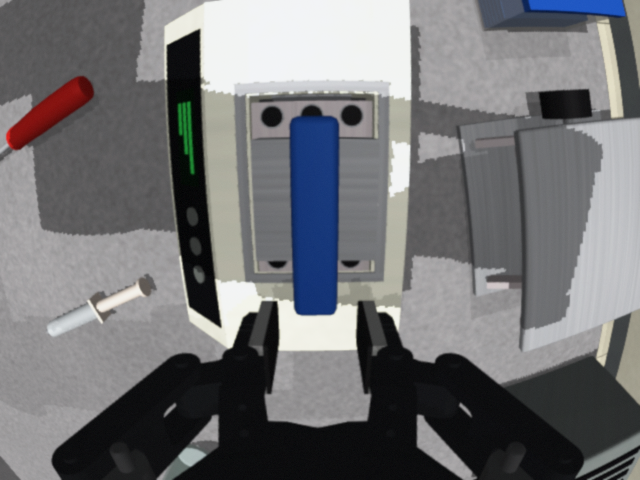

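Call:
servo_tool(motion=[[[0.3,0,0.2,0,0.2],[0.3,0,0.2,0,1],[0.3,0,0.2,0,1],[0.3,0,0.2,0,1],[0.3,0,0.2,0,1]]])

```text
time_s: 9.2
eef_pos: [0.6494, -0.0494, 0.1661]
eef_rot: [-0.0, 0.779, 0.628, 0.0]
wrist_force: [-0.5, 1.8, 0.8]
opening: 0.186
grasp_force: 58.9
```

Call:
servo_tool(motion=[[[0,0,-0.2,0,1],[0.2,0,-0.4,0,1],[0.4,0,-0.6,0,1],[0.5,0,-0.8,0,1],[0.5,0,-0.8,0,1]]])

```text
time_s: 9.7
eef_pos: [0.6489, -0.0449, 0.1715]
eef_rot: [-0.002, 0.779, 0.627, -0.002]
wrist_force: [0.9, -0.3, -20.6]
opening: 0.185
grasp_force: 58.8
```

```bash
cat >> h.py <<'E'
def chk():
    "slopes of the bar, block top, rim from wrist depth, in tool frame along x (tool ~ upright)"
    c=bar(); o=ctrl.get_obs(); T=wpts(c); im=c['pixels'].astype(int); sat=im.max(-1)-im.min(-1)
    w,x,y,z=o['eef_rot']; Rm=Ro.from_quat([x,y,z,w]).as_matrix(); hz=(T@Rm.T)[...,2]+o['eef_pos'][2]
    # height profile over the heater along tool x, strips beside the bar/foot
    for n,lo,hi in (('rim strip',.040,.052),('block strip',.0,.030)):
        for s in (1,-1):
            m=(T[...,1]*s>lo)&(T[...,1]*s<hi)&(sat<45); q=[]
            for a in range(-20,150,10):
                k=m&(T[...,0]*1e3>=a)&(T[...,0]*1e3<a+10)&(hz>.06)&(hz<.14); q.append(int(round(np.median(hz[k])*1e4)) if k.sum()>20 else 0)
            print(n,s,q)
    print('t',o['time_s'],'pos',np.round(o['eef_pos'],4),'F',np.round(o['wrist_force'],1),'op',round(o['opening'],3)); return c
E
python3 -c "
from h import *
chk()"
```

```text
bar x range [ 2.  79.1] y 0.3 z(tool) at mid 15.6 slope (up towards +x) -0.0582
rim strip 1 [806, 807, 806, 806, 807, 806, 806, 806, 806, 806, 805, 807, 805, 804, 805, 806, 805]
rim strip -1 [798, 798, 797, 797, 798, 798, 798, 798, 798, 798, 798, 798, 796, 797, 796, 797, 796]
block strip 1 [813, 884, 1181, 1178, 1173, 1167, 1161, 1156, 1147, 885, 880, 810, 802, 802, 802, 802, 802]
block strip -1 [809, 879, 1181, 1177, 1172, 1166, 1160, 1155, 1146, 881, 875, 808, 799, 800, 799, 799, 799]
t 9.75 pos [ 0.6489 -0.0449  0.1716] F [  0.4  -0.6 -20.4] op 0.184
```

Call:
servo_tool(motion=[[[0.1,0,-0.2,0,1],[0.2,0,-0.3,0,1],[0.3,0,-0.4,0,1],[0.3,0,-0.4,0,1]]])

```text
time_s: 10.15
eef_pos: [0.6507, -0.0418, 0.1777]
eef_rot: [-0.0, 0.779, 0.627, -0.0]
wrist_force: [0.7, 0.6, -24.4]
opening: 0.186
grasp_force: 58.9
```

```bash
python3 -c "
from h import *
chk()"
```

```text
bar x range [ 1.8 78.7] y 0.1 z(tool) at mid 17.0 slope (up towards +x) -0.0865
rim strip 1 [881, 878, 876, 871, 868, 864, 861, 856, 854, 851, 848, 842, 840, 836, 833, 829, 827]
rim strip -1 [857, 853, 850, 846, 844, 839, 838, 834, 831, 828, 824, 819, 814, 811, 808, 806, 801]
block strip 1 [888, 953, 1240, 1235, 1226, 1218, 1209, 1201, 1187, 925, 854, 840, 831, 828, 824, 821, 818]
block strip -1 [879, 945, 1237, 1232, 1223, 1214, 1206, 1198, 1184, 916, 841, 832, 823, 820, 817, 812, 811]
t 10.2 pos [ 0.6509 -0.0418  0.1778] F [ -0.5   0.5 -23.3] op 0.185
```

The off-centre lift only tips the heater. A better mechanism is to grip the end of the bar on the side I'm tipping towards and press down there. That loads the heater onto the bench while I push sideways. First I'll lower, release and shift to the +y end.

Call:
servo_tool(motion=[[[-0.4,0,0.6,0,1],[-0.8,0,1.1,0,1],[-0.8,0,1.2,0,1],[-0.8,0,1.2,0,1],[-0.8,0,1.2,0,0.3]]])

```text
time_s: 10.7
eef_pos: [0.6514, -0.0507, 0.1691]
eef_rot: [0.002, 0.779, 0.627, 0.002]
wrist_force: [1.1, -0.2, -0.2]
opening: 0.337
grasp_force: 0.0
```

Call:
servo_tool(motion=[[[0,0,0,0,0.2],[0,0,0,0,0.2],[4,0,0,0,0.2],[8.3,0,0,0,0.2],[8.3,0,0,0,0.2]]])

```text
time_s: 11.2
eef_pos: [0.668, 0.0358, 0.1668]
eef_rot: [-0.0, 0.777, 0.629, 0.001]
wrist_force: [0.2, -0.1, -0.8]
opening: 0.398
grasp_force: 0.0
```

```bash
python3 -c "
from h import *
chk();heater();go([0,0,0],77.4)"
```

```text
bar x range [-56.9  -9. ] y 1.7 z(tool) at mid 14.0 slope (up towards +x) -0.0355
rim strip 1 [791, 791, 792, 790, 788, 789, 789, 788, 784, 0, 0, 0, 0, 0, 0, 0, 0]
rim strip -1 [791, 791, 791, 789, 789, 788, 788, 789, 782, 0, 0, 0, 0, 0, 0, 0, 0]
block strip 1 [890, 867, 800, 790, 789, 789, 788, 789, 778, 0, 0, 0, 0, 0, 0, 0, 0]
block strip -1 [885, 866, 800, 790, 789, 789, 789, 789, 777, 0, 0, 0, 0, 0, 0, 0, 0]
t 11.25 pos [0.6677 0.0336 0.1666] F [ 0.1 -1.4 -0.2] op 0.403
3103 [648.3 -11.9] [220.1 122.6] 77.62 slope along y 0.0002 x 0.0014
1711 [650.7  -7.9] [220.  122.4] 77.99 slope along y 0.0005 x 0.001
cm [-17.2  -64.59  16.59] twist 0.44 yaw 77.84 tilt [ 0.05 -0.03] pos [0.6675 0.0321 0.1665] F [0.4 0.7 0.1] M [ 0.   -0.01  0.  ] op 0.39965079243182733 g 0.0 t 11.3
```

Call:
servo_tool(motion=[[[-0.5,0.1,0.2,0,0.2],[-0.5,0.1,0.2,0,1],[-0.5,0.1,0.2,0,1],[-0.5,0.1,0.2,0,1],[-0.5,0.1,0.2,0,1]]])

```text
time_s: 11.8
eef_pos: [0.667, 0.0253, 0.1642]
eef_rot: [0.0, 0.779, 0.627, -0.0]
wrist_force: [0.7, -1.0, -0.9]
opening: 0.183
grasp_force: 59.1
```

Call:
servo_tool(motion=[[[0,0,0.3,0,1],[0.3,0,0.5,0,1],[0.6,0,0.5,0,1],[0.8,0,0.5,0,1],[0.8,0,0.5,0,1]]])

```text
time_s: 12.3
eef_pos: [0.6694, 0.0302, 0.1632]
eef_rot: [0.003, 0.779, 0.627, -0.001]
wrist_force: [-9.6, -11.9, 19.1]
opening: 0.185
grasp_force: 61.1
```

```bash
python3 -c "
from h import *
chk();heater()"
```

```text
bar x range [-50.5   2. ] y 0.1 z(tool) at mid 10.0 slope (up towards +x) -0.0749
rim strip 1 [791, 791, 791, 792, 791, 791, 791, 792, 790, 0, 0, 0, 0, 0, 0, 0, 0]
rim strip -1 [796, 795, 796, 794, 790, 792, 791, 791, 790, 0, 0, 0, 0, 0, 0, 0, 0]
block strip 1 [977, 873, 861, 800, 791, 791, 791, 791, 790, 0, 0, 0, 0, 0, 0, 0, 0]
block strip -1 [981, 874, 861, 800, 791, 791, 791, 791, 790, 0, 0, 0, 0, 0, 0, 0, 0]
t 12.35 pos [0.6693 0.0302 0.1632] F [ -9.6 -12.3  19. ] op 0.183
3103 [648.3 -11.9] [220.1 122.6] 77.62 slope along y 0.0002 x 0.0014
1698 [649.7  -7.9] [220.6 123.9] 77.63 slope along y -0.0003 x 0.0007
```

Call:
servo_tool(motion=[[[0.2,0,0.1,0,1],[0.4,0,0.2,0,1],[0.6,0,0.2,0,1],[0.6,0,0.2,0,1]]])

```text
time_s: 12.8
eef_pos: [0.671, 0.0348, 0.1629]
eef_rot: [0.004, 0.779, 0.627, -0.002]
wrist_force: [-13.2, -14.7, 27.2]
opening: 0.191
grasp_force: 61.8
```

```bash
cat >> h.py <<'E'
def blk(c):
    o=ctrl.get_obs(); T=wpts(c); im=c['pixels'].astype(int); sat=im.max(-1)-im.min(-1); bx=[]
    w,x,y,z=o['eef_rot']; Rm=Ro.from_quat([x,y,z,w]).as_matrix(); hz=(T@Rm.T)[...,2]+o['eef_pos'][2]
    q=[]
    for a in range(-90,100,2):
        k=(abs(T[...,1])<.027)&(abs(T[...,1])>.014)&(T[...,0]*1e3>=a)&(T[...,0]*1e3<a+2)&(hz>.07)&(hz<.125)&(sat<45)&(im.min(-1)>70)
        if k.sum()>10: q.append((a,int(round(np.median(hz[k])*1e4))))
    print('block profile',*[f'{a}:{b}' for a,b in q])
E
python3 -c "
from h import *
c=chk();blk(c);heater()"
```

```text
bar x range [-48.6   1.6] y 0.0 z(tool) at mid 9.2 slope (up towards +x) -0.1095
rim strip 1 [789, 790, 790, 790, 791, 791, 791, 791, 787, 0, 0, 0, 0, 0, 0, 0, 0]
rim strip -1 [797, 796, 797, 792, 789, 791, 790, 791, 787, 0, 0, 0, 0, 0, 0, 0, 0]
block strip 1 [921, 874, 807, 793, 790, 791, 791, 791, 785, 0, 0, 0, 0, 0, 0, 0, 0]
block strip -1 [934, 876, 806, 793, 790, 791, 791, 791, 786, 0, 0, 0, 0, 0, 0, 0, 0]
t 12.85 pos [0.671  0.0348 0.1629] F [-13.8 -14.9  26.3] op 0.187
block profile -72:1192 -70:1190 -68:1189 -66:1187 -64:1185 -16:878 -14:875 -12:875 -10:874 -8:874 -6:873 -4:873 -2:870 0:870 2:807 4:792 6:803 8:804 10:801 12:793 14:789 16:791 18:793 20:789 22:792 24:791 26:790 28:791 30:791 32:791 34:791 36:793 38:791 40:790 42:790 44:791 46:791 48:792 50:791 52:790 54:791 56:792 58:791 60:790 62:786
3103 [648.3 -11.9] [220.1 122.6] 77.62 slope along y 0.0002 x 0.0014
1724 [648.7  -7.7] [219.8 125.3] 78.07 slope along y 0.0001 x 0.0024
```

Call:
servo_tool(motion=[[[0.2,-0.1,0.1,0,1],[0.4,-0.2,0.1,0,1],[0.5,-0.2,0.1,0,1],[0.5,-0.2,0.1,0,1]]])

```text
time_s: 13.3
eef_pos: [0.6718, 0.0417, 0.1624]
eef_rot: [0.005, 0.779, 0.627, 0.001]
wrist_force: [-5.8, -9.5, 23.7]
opening: 0.188
grasp_force: 60.3
```

```bash
python3 -c "
from h import *
c=chk();blk(c);heater()"
```

```text
bar x range [-45.7   0.2] y 0.1 z(tool) at mid 7.7 slope (up towards +x) -0.1653
rim strip 1 [791, 792, 791, 792, 791, 791, 792, 789, 0, 0, 0, 0, 0, 0, 0, 0, 0]
rim strip -1 [796, 797, 793, 791, 792, 791, 791, 788, 0, 0, 0, 0, 0, 0, 0, 0, 0]
block strip 1 [886, 867, 798, 791, 791, 791, 791, 788, 0, 0, 0, 0, 0, 0, 0, 0, 0]
block strip -1 [887, 868, 798, 791, 791, 791, 791, 787, 0, 0, 0, 0, 0, 0, 0, 0, 0]
t 13.35 pos [0.6719 0.0417 0.1624] F [-5.5 -8.6 24. ] op 0.192
block profile -76:1232 -74:1232 -72:1227 -70:1222 -68:1218 -66:1215 -64:1211 -62:1212 -20:885 -18:882 -16:882 -14:880 -12:876 -10:874 -8:873 -6:870 -4:843 -2:804 0:804 2:804 4:800 6:792 8:789 10:791 12:792 14:790 16:790 18:792 20:790 22:791 24:793 26:789 28:792 30:791 32:791 34:790 36:792 38:791 40:792 42:791 44:791 46:790 48:790 50:791 52:790 54:789 56:747
3103 [648.3 -11.9] [220.1 122.6] 77.62 slope along y 0.0002 x 0.0014
1675 [651.1  -8.1] [219.9 121.5] 77.95 slope along y -0.0 x 0.0008
```

Call:
servo_tool(motion=[[[-0.2,-0.1,-0.3,0,0.2],[-0.2,-0.1,-0.3,0,0.2],[-0.3,-0.1,-1.3,0,0.2],[-5,-0.1,-1.3,0,0.2],[-8.3,-0.1,-1.3,0,0.2]]])

```text
time_s: 13.9
eef_pos: [0.6502, -0.0364, 0.1694]
eef_rot: [0.0, 0.778, 0.628, -0.0]
wrist_force: [-0.2, -0.4, -0.3]
opening: 0.399
grasp_force: 0.0
```

Call:
servo_tool(motion=[[[0,0,0,0,0.2],[0,0,0,0,0.2]]])

```text
time_s: 14.1
eef_pos: [0.6503, -0.0361, 0.1691]
eef_rot: [-0.0, 0.779, 0.627, 0.0]
wrist_force: [-0.6, 0.0, 0.1]
opening: 0.4
grasp_force: 0.0
```

```bash
python3 -c "
from h import *
c=chk();blk(c)"
```

```text
bar x range [-2.2 74.8] y 4.0 z(tool) at mid 12.8 slope (up towards +x) -0.0914
rim strip 1 [795, 795, 796, 795, 796, 796, 796, 795, 797, 795, 795, 792, 792, 792, 793, 791, 0]
rim strip -1 [791, 790, 792, 791, 791, 791, 790, 791, 792, 791, 791, 792, 792, 792, 792, 792, 0]
block strip 1 [954, 0, 1194, 1185, 1176, 1168, 1158, 1149, 887, 867, 799, 792, 792, 791, 792, 791, 0]
block strip -1 [952, 952, 1192, 1185, 1176, 1167, 1158, 1149, 885, 869, 799, 792, 792, 792, 791, 791, 0]
t 14.15 pos [ 0.6505 -0.0353  0.1691] F [-1.   0.6  0.1] op 0.402
block profile -84:788 -82:790 -80:790 -78:790 -76:790 -74:792 -72:788 -70:790 -68:792 -66:791 -64:791 -62:791 -60:791 -58:793 -56:791 -54:791 -52:790 -50:788 -48:790 -46:790 -44:792 -42:791 -40:789 -38:791 -36:791 -34:801 -32:804 -30:805 -28:804 -20:952 -18:954 -16:953 -14:948 -12:945 2:1196 4:1193 6:1192 8:1191 10:1190 12:1187 14:1186 16:1184 18:1181 20:1180 22:1178 24:1177 26:1175 28:1173 30:1171 32:1170 34:1167 36:1166 38:1164 40:1162 42:1160 44:1158 46:1156 48:1154 50:1153 52:1152 54:1149 56:1148 58:1145 60:1096 62:884 64:883 66:881 68:879 70:876 72:874 74:872 76:773 78:796 80:804 82:805 84:801 86:792 88:793 90:791 92:793 94:792 96:792 98:792
```

Call:
servo_tool(motion=[[[-0.3,0.4,-0.3,0,0.2],[-0.3,0.4,-0.3,0,0.2],[-0.3,0.4,-0.3,0,1],[-0.3,0.4,-0.3,0,1],[-0.3,0.4,-0.3,0,1]]])

```text
time_s: 14.65
eef_pos: [0.6538, -0.0392, 0.1723]
eef_rot: [-0.0, 0.779, 0.628, 0.0]
wrist_force: [-0.8, 0.1, 1.5]
opening: 0.184
grasp_force: 58.8
```

Call:
servo_tool(motion=[[[0,0,0.2,0,1],[-0.3,0,0.3,0,1],[-0.6,0,0.4,0,1],[-0.9,0,0.4,0,1],[-0.9,0,0.4,0,1]]])

```text
time_s: 15.15
eef_pos: [0.6524, -0.0467, 0.1692]
eef_rot: [-0.001, 0.779, 0.627, 0.002]
wrist_force: [-0.1, 6.0, 5.4]
opening: 0.189
grasp_force: 59.3
```

```bash
sed -i 's/range(-90,100,2)/range(-60,100,4)/' h.py; python3 -c "
from h import *
c=chk();blk(c);heater()"
```

```text
bar x range [-0.2 76.9] y 0.3 z(tool) at mid 14.5 slope (up towards +x) -0.0462
rim strip 1 [792, 791, 791, 792, 791, 792, 791, 791, 792, 791, 792, 792, 792, 792, 792, 791, 791]
rim strip -1 [796, 794, 794, 795, 794, 795, 795, 795, 796, 796, 796, 793, 791, 791, 791, 792, 792]
block strip 1 [811, 914, 1163, 1161, 1156, 1152, 1148, 1144, 1131, 877, 812, 798, 791, 792, 791, 791, 792]
block strip -1 [810, 915, 1164, 1161, 1158, 1153, 1150, 1145, 1132, 878, 810, 799, 792, 791, 792, 792, 791]
t 15.2 pos [ 0.6524 -0.0467  0.1693] F [-0.3  5.9  5.2] op 0.183
block profile -32:792 -28:790 -24:802 -20:805 -12:911 -8:911 4:1157 8:1163 12:1162 16:1160 20:1158 24:1156 28:1155 32:1154 36:1152 40:1151 44:1148 48:1147 52:1145 56:1144 60:1142 64:1099 68:877 72:877 76:874 80:874 84:736 88:800 92:803 96:792
3103 [648.3 -11.9] [220.1 122.6] 77.62 slope along y 0.0002 x 0.0014
912 [ 6.54e+02 -2.00e-01] [203.8 118.5] 78.19 slope along y 0.0003 x -0.0019
```

Call:
servo_tool(motion=[[[-0.3,0,0.2,0,1],[-0.6,0,0.4,0,1],[-0.9,0,0.6,0,1],[-1.2,0,0.7,0,1],[-1.2,0,0.7,0,1]]])

```text
time_s: 15.75
eef_pos: [0.6506, -0.0571, 0.1646]
eef_rot: [-0.001, 0.779, 0.627, 0.003]
wrist_force: [-3.4, 13.1, 17.2]
opening: 0.188
grasp_force: 58.9
```

```bash
python3 -c "
from h import *
c=chk();blk(c);heater()"
```

```text
bar x range [ 1.4 79.2] y 0.0 z(tool) at mid 9.8 slope (up towards +x) 0.0521
rim strip 1 [791, 791, 791, 792, 791, 791, 791, 792, 791, 792, 792, 792, 791, 792, 792, 792, 792]
rim strip -1 [792, 796, 795, 797, 796, 796, 796, 796, 797, 796, 797, 798, 794, 792, 792, 792, 792]
block strip 1 [793, 819, 873, 1133, 1139, 1145, 1151, 1158, 1164, 894, 892, 789, 800, 791, 792, 792, 792]
block strip -1 [793, 865, 879, 1135, 1141, 1147, 1153, 1159, 1166, 895, 894, 781, 798, 791, 792, 792, 792]
t 15.8 pos [ 0.6507 -0.0569  0.1646] F [-3.4 11.7 17.4] op 0.187
block profile -28:789 -24:789 -20:791 -16:790 -12:804 -8:804 -4:871 0:875 12:1133 16:1135 20:1137 24:1140 28:1143 32:1145 36:1147 40:1149 44:1152 48:1155 52:1158 56:1159 60:1162 64:1165 68:1169 72:893 76:887 80:889 84:893 88:892 92:889 96:767
3103 [648.3 -11.9] [220.1 122.6] 77.62 slope along y 0.0002 x 0.0014
1273 [649.2  -6.7] [218.2 124.7] 77.95 slope along y 0.0014 x 0.0005
```

Call:
servo_tool(motion=[[[-0.3,0,0.1,0,1],[-0.6,0,0.2,0,1],[-0.9,0,0.2,0,1],[-1.1,0,0.2,0,1],[-1.1,0,0.2,0,1]]])

```text
time_s: 16.35
eef_pos: [0.6487, -0.0682, 0.1632]
eef_rot: [0.0, 0.779, 0.628, 0.003]
wrist_force: [-3.3, 10.7, 19.0]
opening: 0.187
grasp_force: 58.5
```

```bash
python3 -c "
from h import *
c=chk();blk(c);heater()"
```

```text
bar x range [ 9.6 81.3] y 0.1 z(tool) at mid 3.2 slope (up towards +x) 0.1473
rim strip 1 [791, 790, 790, 791, 791, 791, 791, 791, 791, 791, 791, 792, 792, 792, 792, 792, 791]
rim strip -1 [790, 792, 797, 798, 797, 797, 797, 798, 797, 798, 797, 797, 798, 796, 792, 792, 791]
block strip 1 [791, 792, 808, 1139, 1151, 1167, 1185, 1202, 1220, 1229, 959, 970, 752, 800, 791, 792, 792]
block strip -1 [791, 792, 810, 1144, 1155, 1172, 1189, 1206, 1224, 1232, 960, 973, 742, 801, 792, 791, 792]
t 16.4 pos [ 0.6487 -0.0682  0.1632] F [-2.9 10.3 19.2] op 0.185
block profile -28:793 -24:790 -20:790 -16:792 -12:791 -8:790 -4:790 0:804 4:865 16:1139 20:1146 24:1153 28:1159 32:1166 36:1172 40:1180 44:1187 48:1193 52:1200 56:1207 60:1215 64:1222 68:1229 72:1235 76:1232 80:959 84:958 88:963 92:967 96:973
3103 [648.3 -11.9] [220.1 122.6] 77.62 slope along y 0.0002 x 0.0014
1404 [650.2  -7.9] [220.5 123.1] 78.33 slope along y -0.0007 x -0.0006
```

Step 3 is done: the block is tipped about 0.11 rad with the heater flat and unmoved. For step 4 I'll stay at the −y end and lift with a small contact patch while pushing +y, so the block walks out as it tips.

Call:
servo_tool(motion=[[[0.2,0,-0.2,0,1],[0.2,0,-0.2,0,0.2],[0.2,0,-0.2,0,0.2],[-0.1,0,-1,0,0.2],[-0.1,0,-1,0,0.2]]])

```text
time_s: 16.95
eef_pos: [0.6471, -0.0728, 0.17]
eef_rot: [0.001, 0.779, 0.627, 0.0]
wrist_force: [0.3, -0.5, 0.8]
opening: 0.401
grasp_force: 0.0
```

```bash
python3 -c "
from h import *
c=chk();blk(c)"
```

```text
bar x range [13.8 89.5] y -0.0 z(tool) at mid 12.2 slope (up towards +x) 0.1082
rim strip 1 [788, 788, 788, 788, 789, 789, 789, 789, 789, 789, 789, 788, 789, 790, 789, 789, 790]
rim strip -1 [788, 788, 790, 792, 792, 793, 793, 794, 794, 793, 795, 793, 794, 796, 790, 790, 789]
block strip 1 [788, 788, 798, 868, 1143, 1151, 1161, 1172, 1183, 1193, 1198, 957, 965, 789, 792, 789, 789]
block strip -1 [787, 788, 797, 870, 1144, 1152, 1163, 1173, 1184, 1195, 1198, 958, 967, 787, 791, 789, 790]
t 17.0 pos [ 0.647  -0.0726  0.1697] F [-0.9 -1.3 -0.2] op 0.396
block profile -48:785 -44:788 -40:787 -36:787 -32:790 -28:787 -24:788 -20:787 -16:789 -12:787 -8:786 -4:788 0:787 4:803 8:802 12:866 16:870 24:1138 28:1145 32:1149 36:1154 40:1157 44:1161 48:1167 52:1171 56:1174 60:1179 64:1183 68:1188 72:1192 76:1196 80:1201 84:1204 88:950 92:952 96:957
```

Call:
servo_tool(motion=[[[0.7,0,0,0,0.2],[0.7,0,0,0,1],[0.7,0,0,0,1],[0.7,0,0,0,1],[0.7,0,0,0,1]]])

```text
time_s: 17.5
eef_pos: [0.6482, -0.0647, 0.1691]
eef_rot: [-0.0, 0.779, 0.627, 0.0]
wrist_force: [-0.1, 2.7, 0.5]
opening: 0.176
grasp_force: 58.5
```

Call:
servo_tool(motion=[[[0.2,0,-0.2,0,1],[0.5,0,-0.5,0,1],[0.7,0,-0.7,0,1],[0.9,0,-0.9,0,1],[0.9,0,-0.9,0,1]]])

```text
time_s: 18.0
eef_pos: [0.6494, -0.0563, 0.177]
eef_rot: [-0.001, 0.779, 0.627, -0.001]
wrist_force: [0.8, -3.4, -10.6]
opening: 0.175
grasp_force: 58.7
```

```bash
python3 -c "
from h import *
c=chk();blk(c)"
```

```text
bar x range [ 5.5 82.8] y 0.4 z(tool) at mid 15.7 slope (up towards +x) 0.0068
rim strip 1 [792, 793, 794, 793, 793, 793, 793, 794, 794, 793, 794, 794, 793, 792, 793, 792, 792]
rim strip -1 [792, 795, 793, 794, 794, 794, 794, 795, 795, 794, 795, 794, 793, 792, 792, 791, 793]
block strip 1 [794, 820, 908, 1212, 1213, 1214, 1215, 1216, 1217, 1104, 971, 805, 799, 792, 792, 792, 792]
block strip -1 [796, 886, 910, 1211, 1213, 1214, 1214, 1214, 1216, 1058, 970, 801, 799, 792, 792, 792, 792]
t 18.05 pos [ 0.6493 -0.0564  0.177 ] F [ -0.3  -3.2 -11.4] op 0.173
block profile -36:791 -32:791 -28:791 -24:791 -20:793 -16:791 -12:803 -8:805 -4:899 0:908 16:1212 20:1213 24:1212 28:1212 32:1214 36:1214 40:1214 44:1214 48:1215 52:1215 56:1215 60:1216 64:1217 68:1217 72:1214 76:961 80:965 84:971 88:973 92:969
```

It's working: the −y end rises, the +y end holds and the heater stays flat.

Call:
servo_tool(motion=[[[0.2,0,-0.3,0,1],[0.5,0,-0.6,0,1],[0.7,0,-0.8,0,1],[0.9,0,-1,0,1],[0.9,0,-1,0,1]]])

```text
time_s: 18.55
eef_pos: [0.6513, -0.0466, 0.1873]
eef_rot: [-0.001, 0.779, 0.628, -0.001]
wrist_force: [0.7, -0.8, -20.4]
opening: 0.178
grasp_force: 58.8
```

```bash
python3 -c "
from h import *
c=chk();blk(c)"
```

```text
bar x range [ 5.8 82.8] y 0.2 z(tool) at mid 20.1 slope (up towards +x) -0.0984
rim strip 1 [815, 815, 814, 813, 813, 812, 812, 810, 810, 810, 809, 807, 806, 806, 805, 805, 804]
rim strip -1 [806, 806, 805, 804, 804, 804, 805, 804, 803, 802, 802, 800, 798, 796, 796, 796, 794]
block strip 1 [824, 1015, 0, 1303, 1293, 1284, 1274, 1264, 1254, 991, 984, 812, 803, 803, 802, 801, 800]
block strip -1 [820, 1011, 0, 1302, 1292, 1283, 1272, 1263, 1251, 989, 981, 809, 800, 800, 799, 798, 797]
t 18.6 pos [ 0.6513 -0.0467  0.1872] F [  0.   -0.1 -21.8] op 0.176
block profile -40:807 -36:809 -32:810 -28:809 -24:811 -20:823 -8:1014 -4:1012 60:1248 64:1247 68:995 72:990 76:989 80:989 84:983 88:781 92:815 96:806
```

Call:
servo_tool(motion=[[[0.3,0,0.1,0,1],[0.6,0,0.1,0,1],[0.8,0,0,0,1],[0.9,0,-0.1,0,1],[0.9,0,-0.1,0,1]]])

```text
time_s: 19.1
eef_pos: [0.654, -0.0384, 0.1893]
eef_rot: [0.0, 0.779, 0.627, 0.0]
wrist_force: [0.6, -2.0, -20.8]
opening: 0.178
grasp_force: 58.9
```

```bash
python3 -c "
from h import *
c=chk();blk(c);heater()"
```

```text
bar x range [ 5.9 82.6] y 0.2 z(tool) at mid 20.8 slope (up towards +x) -0.1164
rim strip 1 [827, 824, 823, 821, 820, 820, 819, 819, 817, 816, 815, 814, 813, 812, 811, 811, 811]
rim strip -1 [809, 809, 807, 808, 807, 807, 807, 806, 806, 805, 806, 800, 798, 799, 798, 798, 0]
block strip 1 [1047, 1046, 0, 1321, 1310, 1299, 1287, 1275, 1263, 1000, 824, 811, 809, 809, 807, 806, 805]
block strip -1 [1040, 1041, 1321, 1317, 1306, 1295, 1283, 1272, 1258, 994, 818, 805, 805, 803, 803, 801, 801]
t 19.15 pos [ 0.654  -0.0385  0.1891] F [  0.2  -2.3 -19.1] op 0.177
block profile -40:817 -36:819 -32:816 -28:822 -24:835 -12:1044 -8:1043 -4:1041 68:999 72:997 76:994 80:992 84:814 88:819 92:807 96:807
3103 [648.3 -11.9] [220.1 122.6] 77.62 slope along y 0.0002 x 0.0014
579 [655.3   6.6] [197.8 120.8] 79.93 slope along y -0.0055 x 0.008
```

Call:
servo_tool(motion=[[[0.3,0,-0.1,0,1],[0.6,0,-0.2,0,1],[0.8,0,-0.3,0,1],[0.8,0,-0.3,0,1]]])

```text
time_s: 19.6
eef_pos: [0.656, -0.031, 0.1931]
eef_rot: [0.001, 0.779, 0.627, 0.0]
wrist_force: [0.1, -4.4, -17.8]
opening: 0.175
grasp_force: 59.6
```

```bash
python3 -c "
from h import *
c=chk();blk(c);heater()"
```

```text
bar x range [ 6.6 80.5] y 0.6 z(tool) at mid 23.4 slope (up towards +x) -0.1636
rim strip 1 [829, 826, 823, 820, 817, 815, 811, 809, 806, 803, 801, 798, 795, 793, 790, 788, 0]
rim strip -1 [825, 824, 821, 819, 816, 816, 813, 811, 807, 806, 800, 797, 794, 792, 789, 786, 0]
block strip 1 [1084, 1081, 1354, 1342, 1325, 1308, 1292, 1274, 1252, 988, 806, 798, 795, 792, 790, 787, 0]
block strip -1 [1084, 1078, 1352, 1341, 1324, 1307, 1290, 1274, 1253, 985, 804, 797, 795, 792, 789, 787, 0]
t 19.65 pos [ 0.6559 -0.031   0.1927] F [ -0.2  -4.2 -18.6] op 0.178
block profile -44:832 -40:830 -36:830 -32:844 -16:1085 -12:1081 -8:1076 64:1001 68:995 72:988 76:981 80:814 84:803 88:798 92:800 96:796
3103 [648.3 -11.9] [220.1 122.6] 77.62 slope along y 0.0002 x 0.0014
293 [674.7 -12.2] [241.  106.9] 65.33 slope along y -0.0088 x 0.0004
```

Step 4 is met, with about 0.09 rad relative tilt and the −y end up 17 mm. Next I'll settle the heater, release and go to the +y end.

Call:
servo_tool(motion=[[[0,0,0.3,0,1],[-0.2,0,0.5,0,1],[-0.2,0,0.5,0,1],[-0.2,0,0.5,0,0.2],[-0.2,0,0.5,0,0.2]]])

```text
time_s: 20.2
eef_pos: [0.6567, -0.0322, 0.1894]
eef_rot: [0.001, 0.779, 0.627, 0.002]
wrist_force: [0.1, 0.3, 0.6]
opening: 0.401
grasp_force: 0.0
```

Call:
servo_tool(motion=[[[0,0,-0.6,0,0.2],[4,0,-0.6,0,0.2],[8,0,-0.5,0,0.2],[8,0,0,0,0.2],[8,0,0,0,0.2]]])

```text
time_s: 20.7
eef_pos: [0.6722, 0.0466, 0.1872]
eef_rot: [-0.0, 0.778, 0.628, -0.0]
wrist_force: [0.3, -0.7, 0.4]
opening: 0.403
grasp_force: 0.0
```

```bash
python3 -c "
from h import *
c=chk();blk(c);heater()"
```

```text
bar x range [-61.9  -2.3] y 1.7 z(tool) at mid 21.8 slope (up towards +x) -0.0946
rim strip 1 [795, 793, 793, 793, 792, 793, 793, 790, 0, 0, 0, 0, 0, 0, 0, 0, 0]
rim strip -1 [794, 795, 793, 792, 791, 792, 792, 790, 0, 0, 0, 0, 0, 0, 0, 0, 0]
block strip 1 [1042, 968, 802, 792, 792, 793, 792, 791, 0, 0, 0, 0, 0, 0, 0, 0, 0]
block strip -1 [1052, 967, 800, 792, 793, 792, 792, 790, 0, 0, 0, 0, 0, 0, 0, 0, 0]
t 20.75 pos [0.6721 0.0456 0.1873] F [0.5 0.  0. ] op 0.398
block profile -24:1248 -20:1245 -16:988 -12:981 -8:978 -4:877 0:803 4:806 8:792 12:791 16:793 20:791 24:792 28:794 32:791 36:792 40:792 44:791 48:793 52:793 56:791
3103 [648.3 -11.9] [220.1 122.6] 77.62 slope along y 0.0002 x 0.0014
1646 [652.4  -1.7] [220.8 126.3] 79.28 slope along y -0.0006 x 0.0006
```

Call:
servo_tool(motion=[[[0.4,0.15,0.8,0,0.2],[0.4,0.15,0.8,0,0.2],[0.4,0.15,0.8,0,1],[0.4,0.15,0.8,0,1],[0.4,0.15,0.8,0,1]]])

```text
time_s: 21.3
eef_pos: [0.6745, 0.0487, 0.1791]
eef_rot: [-0.0, 0.779, 0.627, -0.0]
wrist_force: [0.2, -0.2, -1.5]
opening: 0.174
grasp_force: 58.5
```

Call:
servo_tool(motion=[[[-0.2,0,-0.2,0,1],[-0.5,0,-0.5,0,1],[-0.7,0,-0.7,0,1],[-1,0,-0.9,0,1],[-1,0,-0.9,0,1]]])

```text
time_s: 21.8
eef_pos: [0.6718, 0.0395, 0.1874]
eef_rot: [-0.001, 0.779, 0.627, -0.0]
wrist_force: [1.1, 3.6, -9.7]
opening: 0.177
grasp_force: 58.8
```

```bash
python3 -c "
from h import *
c=chk();blk(c);heater()"
```

```text
bar x range [-59.7  -4. ] y 0.1 z(tool) at mid 16.2 slope (up towards +x) -0.0065
rim strip 1 [792, 793, 791, 791, 790, 790, 791, 791, 789, 0, 0, 0, 0, 0, 0, 0, 0]
rim strip -1 [795, 796, 796, 791, 791, 791, 791, 790, 788, 0, 0, 0, 0, 0, 0, 0, 0]
block strip 1 [1143, 1018, 889, 796, 792, 791, 791, 792, 789, 0, 0, 0, 0, 0, 0, 0, 0]
block strip -1 [1140, 1017, 855, 794, 791, 790, 791, 791, 788, 0, 0, 0, 0, 0, 0, 0, 0]
t 21.85 pos [0.6718 0.0395 0.1873] F [  1.6   3.1 -10.6] op 0.178
block profile -16:1019 -12:1018 -8:1017 -4:1013 0:917 4:905 8:803 12:801 16:791 20:791 24:792 28:792 32:789 36:791 40:790 44:792 48:791 52:793 56:791 60:791 64:785
3103 [648.3 -11.9] [220.1 122.6] 77.62 slope along y 0.0002 x 0.0014
1651 [652.9  -2.1] [220.3 122.9] 80.4 slope along y 0.0004 x -0.0023
```

Call:
servo_tool(motion=[[[-0.3,0,-0.2,0,1],[-0.6,0,-0.4,0,1],[-0.9,0,-0.6,0,1],[-1.2,0,-0.8,0,1],[-1.2,0,-0.8,0,1]]])

```text
time_s: 22.4
eef_pos: [0.6701, 0.0274, 0.197]
eef_rot: [0.0, 0.779, 0.627, 0.0]
wrist_force: [0.1, 1.1, -5.2]
opening: 0.176
grasp_force: 59.2
```

```bash
python3 -c "
from h import *
c=chk();blk(c);heater()"
```

```text
bar x range [-64.3  -3.9] y 0.0 z(tool) at mid 18.0 slope (up towards +x) 0.0581
rim strip 1 [792, 792, 792, 792, 792, 792, 792, 792, 792, 793, 0, 0, 0, 0, 0, 0, 0]
rim strip -1 [797, 797, 799, 798, 794, 791, 792, 791, 792, 790, 0, 0, 0, 0, 0, 0, 0]
block strip 1 [1330, 1142, 1146, 961, 801, 792, 792, 792, 792, 792, 0, 0, 0, 0, 0, 0, 0]
block strip -1 [1339, 1151, 1147, 939, 799, 792, 792, 792, 792, 791, 0, 0, 0, 0, 0, 0, 0]
t 22.45 pos [0.6702 0.0272 0.1971] F [-0.3  1.5 -4.3] op 0.177
block profile -12:1217 -8:1131 -4:1135 0:1141 4:1143 8:1148 12:977 16:763 20:804 24:803 28:793 32:792 36:791 40:793 44:791 48:791 52:793 56:791 60:792 64:791 68:792 72:793 76:790
3103 [648.3 -11.9] [220.1 122.6] 77.62 slope along y 0.0002 x 0.0014
1721 [653.5  -1.9] [220.  122.3] 79.76 slope along y 0.0008 x 0.0017
```

The +y end is up about 28 mm, clear of its spring, with the heater flat. I'll release and regrip at the bar's centre.

Call:
servo_tool(motion=[[[0,0,0,0,0.2],[0,0,0,0,0.2],[-2,0,0,0,0.2],[-4.2,0,0,0,0.2],[-4.2,0,0,0,0.2]]])

```text
time_s: 23.0
eef_pos: [0.6612, -0.0164, 0.1972]
eef_rot: [0.001, 0.78, 0.626, -0.0]
wrist_force: [-1.1, -0.1, -0.4]
opening: 0.4
grasp_force: 0.0
```

```bash
python3 -c "
from h import *
c=chk();blk(c)"
```

```text
bar x range [-37.9  38.7] y -0.2 z(tool) at mid 22.6 slope (up towards +x) 0.1088
rim strip 1 [791, 791, 791, 790, 791, 791, 791, 791, 792, 792, 791, 791, 792, 791, 792, 0, 0]
rim strip -1 [794, 794, 796, 796, 796, 797, 797, 797, 798, 791, 791, 791, 792, 792, 0, 0, 0]
block strip 1 [1312, 1325, 1340, 1353, 1368, 1245, 1134, 1103, 794, 793, 792, 792, 792, 792, 791, 0, 0]
block strip -1 [1314, 1327, 1341, 1355, 1369, 1252, 1138, 1058, 798, 792, 792, 792, 792, 792, 792, 0, 0]
t 23.05 pos [ 0.6613 -0.0151  0.1971] F [-0.2  0.9 -0. ] op 0.403
block profile -60:789 36:1122 40:1129 44:1132 48:1140 52:1144 56:1001 60:764 64:798 68:802 72:790 76:791 80:791 84:792 88:792 92:791 96:791
```

Call:
servo_tool(motion=[[[0,0,1,0,0.2],[0,0,1.9,0,0.2],[0,0,1.9,0,0.2],[0,0,1.9,0,1],[0,0,1.9,0,1]]])

```text
time_s: 23.55
eef_pos: [0.6609, -0.0132, 0.1769]
eef_rot: [-0.0, 0.779, 0.628, -0.0]
wrist_force: [-0.3, 0.9, -2.3]
opening: 0.197
grasp_force: 61.6
```

Call:
servo_tool(motion=[[[0,0,0,0,1],[0,0,0,0,1],[0,0,-0.4,0,1],[0,0,-0.8,0,1],[0,0,-0.8,0,1]]])

```text
time_s: 24.05
eef_pos: [0.6609, -0.0136, 0.1852]
eef_rot: [-0.0, 0.779, 0.627, -0.0]
wrist_force: [-0.4, -0.2, -7.1]
opening: 0.197
grasp_force: 60.9
```

```bash
python3 -c "
from h import *
c=chk();blk(c)"
```

```text
bar x range [-41.6  35.3] y 0.3 z(tool) at mid 1.9 slope (up towards +x) 0.1045
rim strip 1 [789, 789, 788, 789, 789, 789, 789, 788, 789, 788, 788, 789, 790, 789, 0, 0, 0]
rim strip -1 [789, 790, 789, 791, 792, 791, 793, 795, 793, 789, 789, 789, 788, 790, 0, 0, 0]
block strip 1 [0, 0, 0, 0, 1388, 1224, 1199, 1046, 799, 789, 789, 789, 789, 789, 0, 0, 0]
block strip -1 [0, 0, 0, 0, 1388, 1225, 1199, 1006, 797, 789, 789, 789, 789, 789, 0, 0, 0]
t 24.1 pos [ 0.6608 -0.0136  0.185 ] F [ 0.2  0.3 -6.7] op 0.196
block profile 32:1193 36:1185 40:1195 44:1196 48:1201 52:1116 56:842 60:793 64:802 68:790 72:789 76:790 80:789 84:790 88:791 92:788 96:789
```

Call:
servo_tool(motion=[[[0,0,-1,0,1],[0,0,-2,0,1],[0,0,-3,0,1],[0,0,-3.2,0,1],[0,0,-3.2,0,1]]])

```text
time_s: 24.6
eef_pos: [0.6615, -0.0137, 0.2184]
eef_rot: [0.001, 0.779, 0.627, 0.001]
wrist_force: [-0.9, -0.5, -7.2]
opening: 0.198
grasp_force: 60.9
```

Call:
servo_tool(motion=[[[0,0,0,0,1],[0,0,0,0,1],[0,0,0,0,1],[0,0,0,0,1],[0,0,0,0,1]]])

```text
time_s: 25.1
eef_pos: [0.6609, -0.0135, 0.2169]
eef_rot: [-0.0, 0.779, 0.627, -0.0]
wrist_force: [-0.4, -0.0, -7.0]
opening: 0.193
grasp_force: 60.9
```

```bash
python3 -c "
from h import *
c=chk();blk(c);heater();cv2.imwrite('pics/w9.png',c['pixels'][:,:,::-1]);snap('scene','s9')
i=cv2.imread('pics/s9.png')[180:330,210:360]
cv2.imwrite('pics/c9.png',np.hstack([cv2.resize(i,(400,400),interpolation=cv2.INTER_CUBIC),cv2.resize(cv2.imread('pics/w9.png'),(400,400))]))"
```

```text
bar x range [-41.5  35.3] y 0.3 z(tool) at mid 1.9 slope (up towards +x) 0.104
rim strip 1 [793, 794, 792, 791, 792, 793, 792, 793, 792, 793, 793, 791, 794, 791, 0, 0, 0]
rim strip -1 [793, 791, 791, 794, 792, 790, 793, 797, 795, 793, 791, 792, 792, 793, 0, 0, 0]
block strip 1 [0, 0, 0, 0, 0, 0, 0, 1234, 800, 793, 793, 793, 792, 792, 0, 0, 0]
block strip -1 [0, 0, 0, 0, 0, 0, 0, 1217, 800, 792, 793, 792, 792, 792, 0, 0, 0]
t 25.15 pos [ 0.6609 -0.0136  0.217 ] F [ 1.   1.  -6.7] op 0.2
block profile 56:1155 60:796 64:804 68:794 72:792 76:793 80:792 84:794 88:791 92:793 96:792
3103 [648.3 -11.9] [220.1 122.6] 77.62 slope along y 0.0002 x 0.0014
862 [652.7 -13.7] [196.9 119.8] 79.56 slope along y 0.0014 x -0.0009
```

View pics/c9.png

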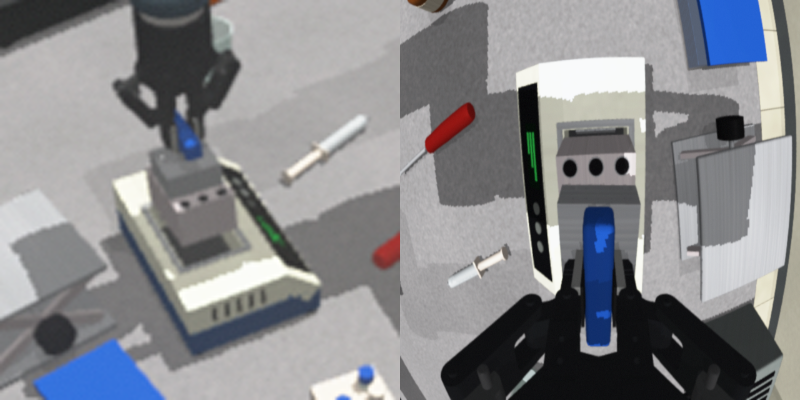

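```bash
sed -i 's/(hz<.125)/(hz<.165)/' h.py; python3 -c "
from h import *
c=ctrl.camera('wrist');blk(c);o=ctrl.get_obs();print(np.abs(o['dq']).max(),o['wrist_force'],o['time_s'])"
```

```text
block profile 32:1533 36:1506 40:1515 44:1519 48:1524 52:1441 56:1163 60:793 64:805 68:792 72:792 76:793 80:793 84:793 88:793 92:792 96:791
0.0031486962834914724 [ 0.62988853 -0.19508707 -6.82989492] 25.3
```

```bash
python3 -c "
from h import *
c=ctrl.camera('wrist'); o=ctrl.get_obs(); T=wpts(c); w,x,y,z=o['eef_rot']; Rm=Ro.from_quat([x,y,z,w]).as_matrix()
hz=(T@Rm.T)[...,2]+o['eef_pos'][2]; X=T[...,0]; Y=T[...,1]
im=c['pixels'].min(-1)>70
f=(abs(Y)<.025)&(hz>.110)&(hz<.146)&(X>.045)&(X<.07)
k=np.polyfit(hz[f],X[f],1);print('end face',f.sum(),k, (X[f]-np.polyval(k,hz[f])).std())
t=(abs(Y)<.025)&(hz>.147)&(hz<.156)&(X>.036)&(X<.0495)&im
k=np.polyfit(X[t],hz[t],1);print('top',t.sum(),k,(hz[t]-np.polyval(k,X[t])).std())
g=(abs(Y)<.02)&(hz>.15)&(hz<.18)&(X>-.03)&(X<.034)&(abs(Y)>.012);k=np.polyfit(X[g],hz[g],1);print('foot',g.sum(),k)
"
```

```text
end face 1538 [-0.13869579  0.07285499] 0.0005688836131662306
top 1560 [0.14372637 0.14536506] 0.0006217361879603626
foot 2773 [-0.27570819  0.17848288]
```

```bash
python3 -c "
from bench import ctrl
print(ctrl.hand_in())"
```

```text
the job is handed in; nothing more can be done
None
```

The block came free and I handed the job in with it hanging still from the centre-gripped handle. At hand-in its underside was about 2 cm above the rim and it was tilted about 0.14 rad (limit 0.2). It had tipped +y, −y and +y by about 0.09–0.11 rad each; the heater stood flat, about 11 mm from its start at most, though it was briefly raised about 4 mm when it tipped during some lifts; no verdict was returned.

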